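# Close the loaded board test press

## Robot

A 6-joint arm with a two-finger parallel gripper is mounted at the origin on the work surface. World frame = base frame: x ahead of the robot, y to its left, z up, the work surface at z = 0. Lengths are in m, angles in rad, forces in N, time in s.
With the tool pointing down it reaches from about 0.35 to 0.975 m from the base axis. Payload 17.4 kg.
Tool frame: the origin (TCP) lies midway between the tips of the shut fingers; the grasp point (between the pads) lies 19 mm behind it; z points along the fingers, y is the line along which they close (so a half turn about z gives the same grasp; the last joint's range is limited). The gripper opens to 85 mm and grips with 20 to 120 N. Pads are 22 mm wide; open, the fingers measure 114 mm over their backs; the gripper's body (76 mm by 85 mm) begins 54 mm behind the grasp point. The pads swing forward as they close: fully open they stand 13 mm farther back than shut.
Start: joints at [-1.35, 0.116, 1.442, -0, 1.584, -0.038], TCP at [0.173, -0.653, 0.231] pointing down, gripper open.
Joint ranges: [-2.83, 2.83], [-0.83, 2.19], [0.07, 2.5], [-1.14, 4.28], [0.01, 3], [-2.97, 2.97]. Speed limits (rad/s): [1.89, 1.89, 2.22, 3.14, 3.14, 3.14].

## Interface

Orientations are given as a unit quaternion [w, x, y, z].
In Python, from cell import env, imaging, job gives the robot as it stands.
- The arm moves only by the tool send_rows, never from a script. Its argument "increments" is a list of rows, each a list of 2 entries, a list of its own where there are three numbers: the shift along the tool's x, y, z in mm, then the turn, a rotation vector about the tool's x, y, z in rad. In form: [[[tx, ty, tz], [wx, wy, wz]], ...]. A call has 1 to 5 rows; each row is the pose to reach, as a shift and turn from the pose commanded when the call began, along the tool's axes at that moment; what a row does not reach only later rows make up. A row lasts 1/8 s, in which the tool goes at most 62.5 mm and 10.7 degrees, less where a joint would pass 70% of its speed; a pose out of reach is approached as far as the arm can. A call with a gripper value outside its range is refused whole. "claw" is the opening, from 0 (shut) to 1 (fully open), set as the call begins (left out, the last holds). The fingers move at their own pace and stop on an object; "force" is the grip in N (left out, the last holds). Time passes only in rows, so rows that repeat a pose let the fingers close. It gives the time, the measured TCP pose, the force, the opening and the grip force at its end, in the units of the state.
- env.get_state(): the state, without advancing time (a new reading comes with each control period).
- imaging.grab_frame(name): name is "scene" or "top" or "wrist"; returns a dict with "frame" (420x560x3 uint8, red, green, blue), "mtx" (3x3 intrinsics, pixels), "pose" (4x4, takes a point from camera to world coordinates). Camera axes: x right, y down, z forward; pixel columns grow to the right and rows downward; lengths in m; the calibration is good to about 2 mm. A picture is of the moment at which its call begins. There is no depth.
- job.sign_off(): hands the job in; it is judged then, once.
The state is a dict: "time_s": time; "q": joint angles; "joint_vel": joint speeds; "joint_torque": joint torques, N m; "tcp_pos": TCP position; "tool_rot": TCP orientation; "wrist_force": force on the tool from outside, world axes, zero at the start; "moment": the same for the moment, N m; "grip_width": finger opening in m; "finger_force": force on a finger pad.
Only numpy, scipy, OpenCV 4.12 (cv2) and the standard library are available. Lean on these libraries where they do the work, as an engineer would, in place of code of your own. Each camera call takes 0.05 s, during which the arm holds its last target. There are 200 camera calls.

## Task

Two small test presses stand on the soldering bench; one has a circuit board lying in its nest. On that loaded press, first slide the safety catch outwards until it is fully released from under the raised arm, then push the arm's handle fully down onto the board and leave it there, with the catch still released.

Things in the scene. Friction and masses are not known exactly. Their poses are not given: they have to be found in the camera images.
- press_catch (a joint): Safety catch of the loaded press (green circuit board in its nest; the other press has an empty nest). Steel slide whose prop stands under the arm. In m: about 0 = engaged, 0.040 = fully out (end stop); below about 0.025 the prop still holds the arm up. Takes about 2 N, stays where left.
- press_knob (a point): Centre of the catch's upright black knob: round post 20 mm across, 50 mm tall, this point 26 mm above the slide bar it stands on, 60 mm above the bench. Moves with the catch. z up; +y: direction the catch slides out, away from the arm; -x: front of the press. The arm's middle line is 95 mm towards -y (catch engaged); nothing tall within 50 mm.
- press_arm (a joint): Swing of the loaded press's arm about a level hinge at its rear, in rad: about 0 = raised (0.6 above level), 0.6 = level, fully down on the board (end stop). Stiff: takes about 2 to 4 N at the handle bar and stays where it is left. With the catch engaged it can move only about 0.08.
- press_bar (a point): Mid-axis of the arm's handle bar: black, round, 24 mm across, 80 mm long (along y), across the arm's front end. 201 mm above the bench when raised, 105 mm when down. Hinge axis: parallel, 170 mm from it, 105 mm up, towards the knob point's +x. Going down, the bar moves 96 mm down and 30 mm to the front (knob's -x). Push it from above with shut fingers.

How it is judged:
By the outcome, as a careful person would: the job done as asked, in the order asked, and still so for the second after the job is handed in, with the robot touching nothing.
It also fails if it takes over 42 s, if anything falls off the work surface, if the arm or the gripper's body presses on something with over 40 N, if the wrist force passes 120 N, or if a joint passes its speed limit or range.

## Working session

There is one attempt and no reset: what is moved stays moved. The work goes in short steps, Python scripts to look and compute and a tool call to move; the robot and the scene stay as the last step left them, time stands still between calls to the robot, and variables do not carry over. Pictures are saved under pics/ and viewed, at most 10 in all, crops included, and the job is handed in when it is done.

Besides the shell and the picture viewer there is one more tool, called in YAML: its name, and indented under it one key for each argument. send_rows: Moves the arm, as the interface text tells. Its arguments: {"type":"object","properties":{"increments":{"type":"array"},"claw":{"type":"number"},"force":{"type":"number"}},"required":["increments"]}

```bash
mkdir -p pics; cat > h.py <<'E'
from cell import env, imaging, job
import numpy as np, cv2, json
def save(n,f):
    d=imaging.grab_frame(n); cv2.imwrite(f'pics/{f}.png',cv2.resize(d['frame'][:,:,::-1],(800,600)))
    np.savez(f'pics/{f}.npz',**d)
def ray(f,u,v,z):  # u,v in 800x600 picture px
    d=np.load(f'pics/{f}.npz'); s=560/800
    r=d['pose'][:3,:3]@np.linalg.inv(d['mtx'])@[ (u+.5)*s-.5,(v+.5)*s-.5,1]; o=d['pose'][:3,3]
    return o+r*(z-o[2])/r[2]
def proj(f,p):
    d=np.load(f'pics/{f}.npz'); c=np.linalg.inv(d['pose'])@np.r_[p,1]; q=d['mtx']@c[:3]
    return (q[:2]/q[2]+.5)/.7-.5
E
python3 - <<'E'
from h import *
save('top','top1'); save('scene','scene1')
for f in('top1','scene1'): print(np.load(f'pics/{f}.npz')['pose'].round(3))
print(env.get_state())
E
```

```text
[[-2.800e-02 -9.940e-01  1.030e-01  4.320e-01]
 [-1.000e+00  2.900e-02  1.000e-03  3.800e-02]
 [-4.000e-03 -1.030e-01 -9.950e-01  1.152e+00]
 [ 0.000e+00  0.000e+00  0.000e+00  1.000e+00]]
[[ 0.545  0.513 -0.663  1.387]
 [ 0.838 -0.341  0.426 -0.502]
 [-0.008 -0.788 -0.616  0.927]
 [ 0.     0.     0.     1.   ]]
{'time_s': 0.1, 'q': array([-1.34982491e+00,  1.16438018e-01,  1.44220868e+00, -1.64605839e-05,
        1.58403949e+00, -3.77972922e-02]), 'joint_vel': array([ 0.00014269, -0.0024981 , -0.00237682, -0.00167953,  0.00031642,
        0.0004224 ]), 'joint_torque': array([ 2.76491548e-03, -7.33660626e+01, -6.33787608e+01, -1.17507096e-05,
        5.28341654e-03,  2.90730861e-05]), 'tcp_pos': array([ 0.17267375, -0.6523477 ,  0.23062967]), 'tool_rot': array([-5.43720325e-04,  9.91641380e-01,  1.29023544e-01, -5.82017189e-05]), 'wrist_force': array([ 0.29185999, -0.04600285, -0.80852214]), 'moment': array([ 0.03318257, -0.05276241,  0.03121225]), 'finger_force': 0.0, 'grip_width': 0.0853770896071427}
```

View pics/top1.png

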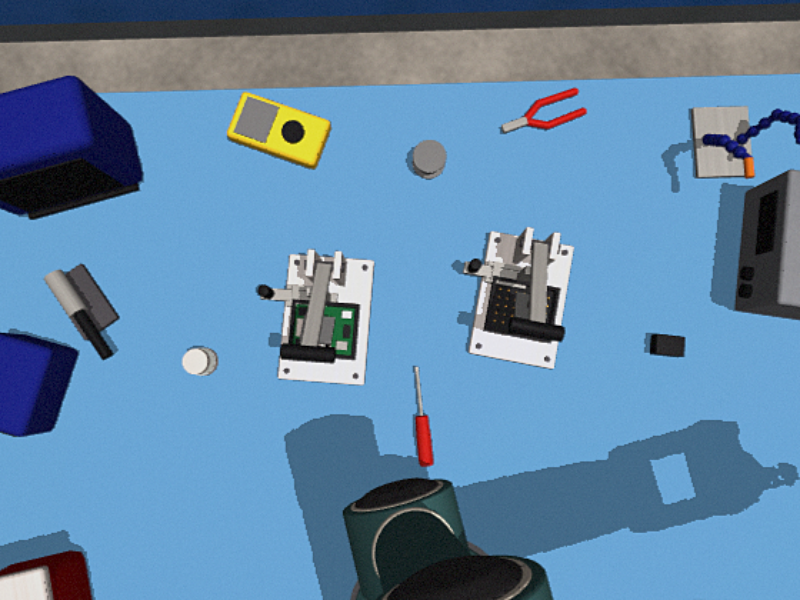

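View pics/scene1.png

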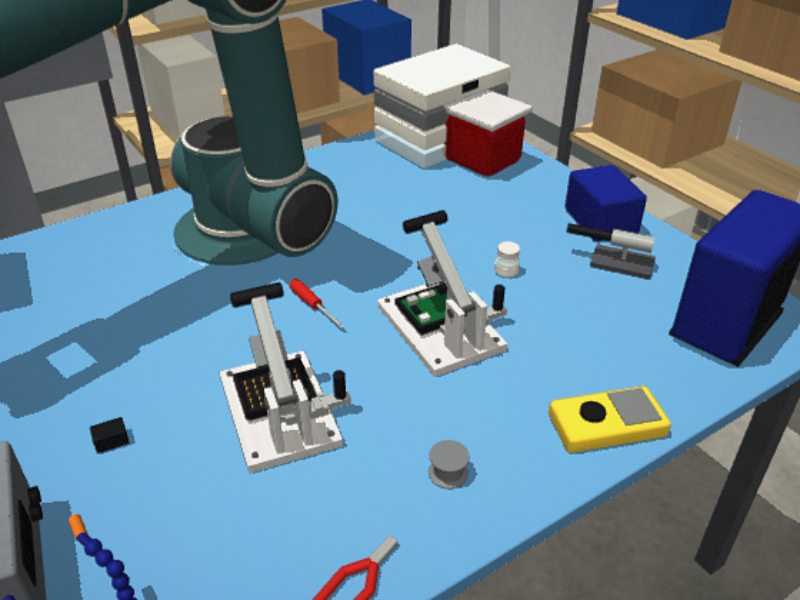

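The loaded press is the left one in the top view: knob about (265,292), bar about (308,353). In the scene view it is the rear one: knob (499,297), bar (425,222). I'll enlarge both.

```bash
python3 - <<'E'
from h import *
a=np.load('pics/top1.npz')['frame'][160:280,160:280,::-1]
b=np.load('pics/scene1.npz')['frame'][140:270,255:375,::-1]
A=cv2.resize(a,(400,400),interpolation=cv2.INTER_CUBIC);B=cv2.resize(b,(369,400),interpolation=cv2.INTER_CUBIC)
cv2.imwrite('pics/crop.png',np.hstack([A,B]))
E
```

```text
(no output)
```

View pics/crop.png

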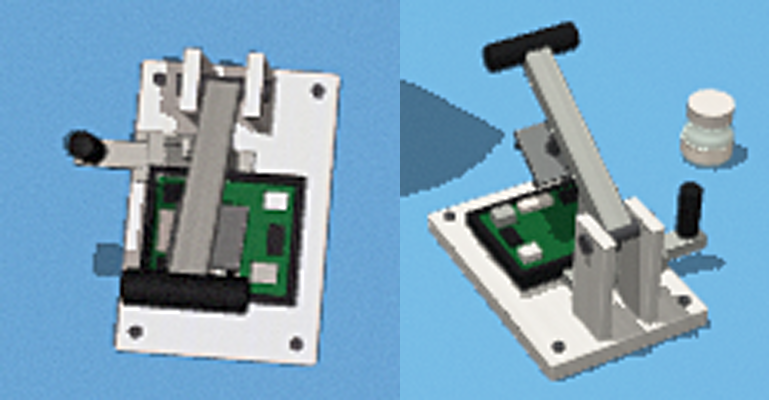

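The crop shows, in crop pixels, left half: knob top (79,141), bar from (123,291) to (248,295), plate corners (142,61), (340,74), (317,364), (116,350). Right half: knob centre (690,210), bar centre (531,47).

```bash
cat >> h.py <<'E'
def R(f,u,v):
    d=np.load(f'pics/{f}.npz'); r=d['pose'][:3,:3]@np.linalg.inv(d['mtx'])@[u,v,1]; return d['pose'][:3,3],r/np.linalg.norm(r)
def tri(rs):
    A=0;b=0
    for o,r in rs: P=np.eye(3)-np.outer(r,r);A=A+P;b=b+P@o
    return np.linalg.solve(A,b)
def atz(o,r,z): return o+r*(z-o[2])/r[2]
E
python3 - <<'E'
from h import *
a=lambda u,v:R('top1',160+(u+.5)*.3-.5,160+(v+.5)*.3-.5)
b=lambda u,v:R('scene1',255+(u-400+.5)*.325-.5,140+(v+.5)*.325-.5)
print('knob tri',tri([a(86,147),b(690,210)]), 'z.06 top',atz(*a(86,147),.06),atz(*b(690,210),.06), 'top z.085',atz(*a(79,141),.085))
print('bar',tri([a(186,292),b(531,47)]),atz(*a(186,292),.201),atz(*b(531,47),.201))
e=atz(*a(123,291),.201)-atz(*a(248,295),.201);print('bar dir',np.linalg.norm(e),np.arctan2(-e[0],e[1]))
c=[atz(*a(*p),.014)for p in[(142,61),(340,74),(317,364),(116,350)]]
for i,j in((0,1),(3,2)): e=c[i]-c[j];print('yaw',np.arctan2(-e[0],e[1]),np.linalg.norm(e))
for i,j in((0,3),(1,2)): e=c[i]-c[j];print('yaw',np.arctan2(e[1],e[0]),np.linalg.norm(e))
E
```

```text
knob tri [0.56303306 0.26797822 0.05901154] z.06 top [0.56298668 0.2678852  0.06      ] [0.56393252 0.2669656  0.06      ] top z.085 [0.56440595 0.26755789 0.085     ]
bar [0.45340319 0.17757119 0.19465525] [0.45309455 0.17636802 0.201     ] [0.46160209 0.1719959  0.201     ]
bar dir 0.07819243368560534 -0.06022372462949405
yaw -0.09524321120494204 0.15075479259854946
yaw -0.09711753857039156 0.15011251802772888
yaw -0.0994582621560766 0.21838989292118371
yaw -0.10239114344641356 0.21867489907831467
```

```bash
cat >> h.py <<'E'
from scipy.spatial.transform import Rotation as Ro
yaw=-.098; Y=np.array([-np.sin(yaw),np.cos(yaw),0]);X=np.array([np.cos(yaw),np.sin(yaw),0])
G=Ro.from_matrix(np.c_[-Y*0+np.cross(X,[0,0,-1]),X,[0,0,-1]])  # tool y along press X, z down
def plan(p0,R0,wps):
    for p,Rt in wps:
        print((R0.inv().apply(np.array(p)-p0)*1000).round(1),(R0.inv()*Rt).as_rotvec().round(3)); p0,R0=np.array(p),Rt
def cur():
    s=env.get_state(); q=s['tool_rot']; return s['tcp_pos'],Ro.from_quat(np.r_[q[1:],q[0]]),s
E
python3 - <<'E'
from h import *
p0,R0,s=cur(); t=np.array([.5635,.2675,.30]); rv=(R0.inv()*G).as_rotvec(); print(rv)
w=[]
for i in range(1,5):
    f=i/4; p=p0+(t-p0)*f; p[2]=.30; w.append((p,R0*Ro.from_rotvec(rv*f)))
w.append((np.array([.5635,.2675,.14]),G))
plan(p0,R0,w)
E
```

```text
[-9.40561873e-04 -6.85432897e-04 -1.21402770e+00]
[ 153.3 -197.4  -69.2] [-0.    -0.    -0.304]
[ 2.053e+02 -1.425e+02  1.000e-01] [-0.    -0.    -0.304]
[ 2.385e+02 -7.460e+01  1.000e-01] [-0.    -0.    -0.304]
[2.499e+02 1.000e-01 0.000e+00] [-0.    -0.    -0.304]
[  0.  -0. 160.] [ 0.  0. -0.]
```

send_rows:
  increments:
    - [[30, -40, -40], [0, 0, -0.06]]
    - [[60, -80, -69], [0, 0, -0.12]]
    - [[92, -118, -69], [0, 0, -0.18]]
    - [[123, -158, -69], [0, 0, -0.24]]
    - [[153, -197, -69], [0, 0, -0.304]]
  claw: 1
  force: 30

```text
time_s: 0.72
tcp_pos: [0.2706, -0.4213, 0.3001]
tool_rot: [-0.0, 0.96, 0.279, 0.0]
wrist_force: [-0.3, -0.4, 0.3]
grip_width: 0.0852
finger_force: 0.0
```

send_rows:
  increments:
    - [[41, -28, 0], [0, 0, -0.06]]
    - [[82, -57, 0], [0, 0, -0.12]]
    - [[123, -85, 0], [0, 0, -0.18]]
    - [[164, -114, 0], [0, 0, -0.24]]
    - [[205, -142, 0], [0, 0, -0.304]]

```text
time_s: 1.35
tcp_pos: [0.368, -0.1918, 0.3002]
tool_rot: [0.0, 0.907, 0.421, 0.0]
wrist_force: [0.9, 0.0, -0.3]
grip_width: 0.0852
finger_force: 0.0
```

send_rows:
  increments:
    - [[48, -15, 0], [0, 0, -0.06]]
    - [[95, -30, 0], [0, 0, -0.12]]
    - [[143, -45, 0], [0, 0, -0.18]]
    - [[191, -60, 0], [0, 0, -0.24]]
    - [[238, -75, 0], [0, 0, -0.304]]

```text
time_s: 1.98
tcp_pos: [0.465, 0.0383, 0.3002]
tool_rot: [0.0, 0.833, 0.554, 0.0]
wrist_force: [0.9, -0.7, 0.2]
grip_width: 0.0855
finger_force: 0.0
```

send_rows:
  increments:
    - [[50, 0, 0], [0, 0, -0.06]]
    - [[100, 0, 0], [0, 0, -0.12]]
    - [[150, 0, 0], [0, 0, -0.18]]
    - [[200, 0, 0], [0, 0, -0.24]]
    - [[250, 0, 0], [0, 0, -0.304]]

```text
time_s: 2.6
tcp_pos: [0.5624, 0.2684, 0.2999]
tool_rot: [-0.0, 0.739, 0.673, -0.0]
wrist_force: [1.0, -0.5, 0.4]
grip_width: 0.0855
finger_force: 0.0
```

send_rows:
  increments:
    - [[0, 0, 50], [0, 0, 0]]
    - [[0, 0, 100], [0, 0, 0]]
    - [[0, 0, 140], [0, 0, 0]]
    - [[0, 0, 140], [0, 0, 0]]

```text
time_s: 3.1
tcp_pos: [0.5608, 0.2662, 0.1571]
tool_rot: [-0.001, 0.74, 0.672, -0.003]
wrist_force: [-1.1, 0.0, -0.5]
grip_width: 0.0852
finger_force: 0.0
```

```bash
python3 - <<'E'
from h import *
save('wrist','w1'); p,r,s=cur(); print(p,proj('w1',[.5635,.2675,.085]),proj('w1',[.5635,.2675,.06]))
E
```

```text
[0.56176187 0.26662331 0.16003409] [413.30242355 303.74073839] [413.01296791 289.22141038]
```

View pics/w1.png

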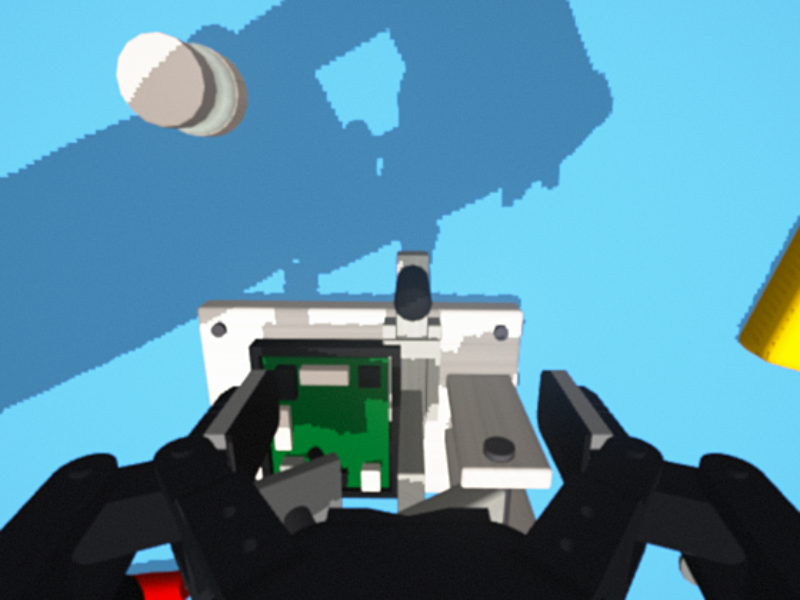

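The wrist view shows the knob top at about (413,303), exactly where my estimate projects. I'll descend, then grasp and pull.

send_rows:
  increments:
    - [[1, 2, 40], [0, 0, 0]]
    - [[1, 2, 80], [0, 0, 0]]
    - [[1, 2, 105], [0, 0, 0]]
    - [[1, 2, 113], [0, 0, 0]]
    - [[1, 2, 113], [0, 0, 0]]

```text
time_s: 3.78
tcp_pos: [0.5649, 0.2679, 0.049]
tool_rot: [0.0, 0.74, 0.672, 0.001]
wrist_force: [-0.1, -0.4, -0.5]
grip_width: 0.0852
finger_force: 0.0
```

send_rows:
  increments:
    - [[0, 0, 0], [0, 0, 0]]
    - [[0, 0, 0], [0, 0, 0]]
    - [[0, 0, 0], [0, 0, 0]]
    - [[0, 0, 0], [0, 0, 0]]
    - [[0, 0, 0], [0, 0, 0]]
  claw: 0
  force: 30

```text
time_s: 4.4
tcp_pos: [0.5632, 0.2679, 0.0477]
tool_rot: [-0.001, 0.74, 0.672, -0.001]
wrist_force: [-11.7, -1.2, 9.1]
grip_width: 0.019
finger_force: 30.1
```

send_rows:
  increments:
    - [[0, 0, 0], [0, 0, 0]]
    - [[0, 0, 0], [0, 0, 0]]
    - [[0, 0, 0], [0, 0, 0]]

```text
time_s: 4.78
tcp_pos: [0.5632, 0.2678, 0.0477]
tool_rot: [-0.001, 0.74, 0.672, -0.001]
wrist_force: [-12.7, -1.2, 9.1]
grip_width: 0.0193
finger_force: 30.1
```

send_rows:
  increments:
    - [[8, 0, 0], [0, 0, 0]]
    - [[16, 0, 0], [0, 0, 0]]
    - [[24, 0, 0], [0, 0, 0]]
    - [[31, 0, 0], [0, 0, 0]]
    - [[36, 0, 0], [0, 0, 0]]

```text
time_s: 5.4
tcp_pos: [0.5667, 0.3028, 0.0474]
tool_rot: [0.0, 0.74, 0.672, -0.002]
wrist_force: [-12.4, -32.7, 11.2]
grip_width: 0.0191
finger_force: 30.4
```

send_rows:
  increments:
    - [[2, 0, 0], [0, 0, 0]]
    - [[4, 0, 0], [0, 0, 0]]
    - [[5, 0, 0], [0, 0, 0]]
    - [[5, 0, 0], [0, 0, 0]]

```text
time_s: 5.9
tcp_pos: [0.5669, 0.3044, 0.0469]
tool_rot: [0.001, 0.741, 0.672, -0.004]
wrist_force: [-15.0, -35.1, 13.1]
grip_width: 0.0193
finger_force: 31.1
```

A force of about 35 N suggests the end stop. I'll release, rise and look.

send_rows:
  increments:
    - [[-3, 0, 0], [0, 0, 0]]
    - [[-3, 0, 0], [0, 0, 0]]
    - [[-3, 0, 0], [0, 0, 0]]
    - [[-3, 0, 0], [0, 0, 0]]
    - [[-3, 0, 0], [0, 0, 0]]
  claw: 1

```text
time_s: 6.52
tcp_pos: [0.5678, 0.3055, 0.0473]
tool_rot: [0.0, 0.74, 0.672, 0.0]
wrist_force: [0.5, -0.2, 0.2]
grip_width: 0.0856
finger_force: 0.0
```

send_rows:
  increments:
    - [[0, 0, -30], [0, 0, 0]]
    - [[0, 0, -80], [0, 0, 0]]
    - [[0, 0, -130], [0, 0, 0]]
    - [[0, 0, -190], [0, 0, 0]]
    - [[0, 0, -230], [0, 0, 0]]

```text
time_s: 7.15
tcp_pos: [0.5679, 0.3055, 0.2806]
tool_rot: [0.0, 0.74, 0.672, 0.001]
wrist_force: [0.9, -0.4, -0.1]
grip_width: 0.0854
finger_force: 0.0
```

```bash
python3 - <<'E'
from h import *
save('wrist','w2'); save('scene','scene2'); p,r,s=cur(); print(p,s['wrist_force'])
a=np.load('pics/scene2.npz')['frame'][140:270,255:415,::-1]; b=cv2.imread('pics/w2.png')
cv2.imwrite('pics/crop2.png',np.hstack([cv2.resize(a,(400,325),interpolation=2),cv2.resize(b,(400,325),interpolation=2)]))
k=np.array([.5635,.2675,.085])
for e in(.03,.04): print(proj('w2',k+Y*e)*[.5,325/600]+[400,0])
E
```

```text
[0.56865583 0.30590171 0.28292967] [ 0.57041013 -0.17981547  0.78096038]
[603.12210648 143.44619878]
[603.13400871 136.6624326 ]
```

View pics/crop2.png

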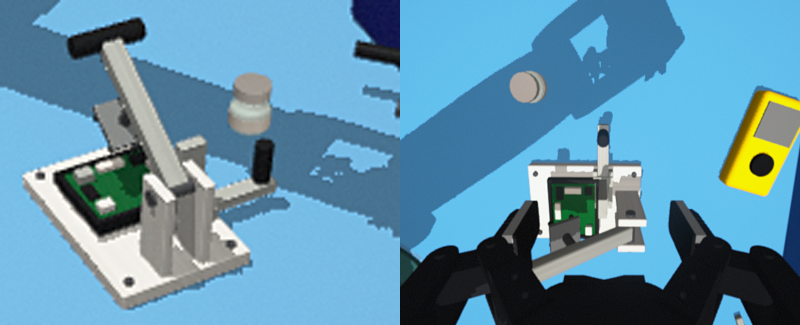

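```bash
python3 - <<'E'
from h import *
def blob(f,p,h=14):
    d=np.load(f'pics/{f}.npz'); c=(proj(f,p)+.5)*.7-.5; x,y=c.round().astype(int)
    m=(d['frame'][y-h:y+h,x-h:x+h].max(2)<60).astype('uint8'); n,l,s,ce=cv2.connectedComponentsWithStats(m)
    i=1+np.argmax(s[1:,4]); return ce[i]+[x-h,y-h],s[i]
k=np.array([.5635,.2675,.06])
c1,s1=blob('scene1',k);c2,s2=blob('scene2',k+.038*Y);print(c1,s1,c2,s2)
a=atz(*R('scene1',*c1),.06);b=atz(*R('scene2',*c2),.06);print(a,b,(b-a)@Y,(b-a)@X)
E
```

```text
[348.69911504 208.07079646] [ 10   6   8  17 113] [359.73553719 204.1322314 ] [  9   6   9  18 121]
[0.56414339 0.26608161 0.06      ] [0.56711266 0.30068278 0.06      ] 0.03472566717251477 -0.0004304673707682971
```

The knob moved about 35 mm by image, with the stop felt, but I want certainty. I'll push outward with shut fingers from the inner side.

send_rows:
  increments:
    - [[-15, -1, 40], [0, 0, 0]]
    - [[-33, -1, 90], [0, 0, 0]]
    - [[-33, -1, 110], [0, 0, 0]]
    - [[-33, -1, 110], [0, 0, 0]]
    - [[-33, -1, 110], [0, 0, 0]]
  claw: 0

```text
time_s: 7.88
tcp_pos: [0.5643, 0.2735, 0.1693]
tool_rot: [0.0, 0.74, 0.673, 0.001]
wrist_force: [-0.3, -0.2, -0.8]
grip_width: -0.0
finger_force: 0.0
```

send_rows:
  increments:
    - [[0, 0, 30], [0, 0, 0]]
    - [[0, 0, 70], [0, 0, 0]]
    - [[0, 0, 105], [0, 0, 0]]
    - [[0, 0, 120], [0, 0, 0]]
    - [[0, 0, 120], [0, 0, 0]]

```text
time_s: 8.5
tcp_pos: [0.5639, 0.273, 0.0479]
tool_rot: [0.0, 0.74, 0.672, 0.0]
wrist_force: [0.4, 0.4, -0.1]
grip_width: -0.0002
finger_force: 0.0
```

send_rows:
  increments:
    - [[3, 0, 0], [0, 0, 0]]
    - [[6, 0, 0], [0, 0, 0]]
    - [[9, 0, 0], [0, 0, 0]]
    - [[9, 0, 0], [0, 0, 0]]

```text
time_s: 9.0
tcp_pos: [0.5649, 0.2806, 0.0483]
tool_rot: [0.001, 0.74, 0.672, -0.001]
wrist_force: [-2.1, -12.9, 8.2]
grip_width: 0.0008
finger_force: 6.5
```

send_rows:
  increments:
    - [[1, 0, 0], [0, 0, 0]]
    - [[2, 0, 0], [0, 0, 0]]
    - [[2, 0, 0], [0, 0, 0]]

```text
time_s: 9.38
tcp_pos: [0.5649, 0.2809, 0.0481]
tool_rot: [0.002, 0.74, 0.672, -0.002]
wrist_force: [-6.9, -27.4, 11.7]
grip_width: 0.0004
finger_force: 14.0
```

Solid stop: 27 N with no further travel. Retreating and going above the bar.

send_rows:
  increments:
    - [[-5, 0, 0], [0, 0, 0]]
    - [[-9, 0, 0], [0, 0, 0]]
    - [[-9, 0, -60], [0, 0, 0]]
    - [[-9, 0, -120], [0, 0, 0]]
    - [[-9, 0, -180], [0, 0, 0]]

```text
time_s: 10.0
tcp_pos: [0.5635, 0.2747, 0.2295]
tool_rot: [-0.0, 0.74, 0.672, 0.0]
wrist_force: [0.2, 0.5, -0.2]
grip_width: 0.0001
finger_force: 0.0
```

send_rows:
  increments:
    - [[0, 0, -30], [0, 0, 0]]
    - [[0, 0, -30], [0, 0, 0]]

```text
time_s: 10.25
tcp_pos: [0.5644, 0.2751, 0.2605]
tool_rot: [0.001, 0.74, 0.672, 0.002]
wrist_force: [-0.3, 0.5, -1.4]
grip_width: 0.0002
finger_force: 0.0
```

```bash
python3 - <<'E'
from h import *
p,r,s=cur(); print(p); b=np.array([.4545,.179,.201])
save('wrist','w3'); plan(p,r,[(b+[0,0,.03],G)])
print(proj('w3',b),[proj('w3',b+e*Y) for e in(-.04,.04)])
E
```

```text
[0.56438916 0.27511723 0.26045649]
[-106.2 -100.3   28.8] [ 0.004 -0.002  0.002]
[226.2848468 495.6558964] [array([234.36473271, 552.05596413]), array([217.39265706, 433.58570013])]
```

View pics/w3.png

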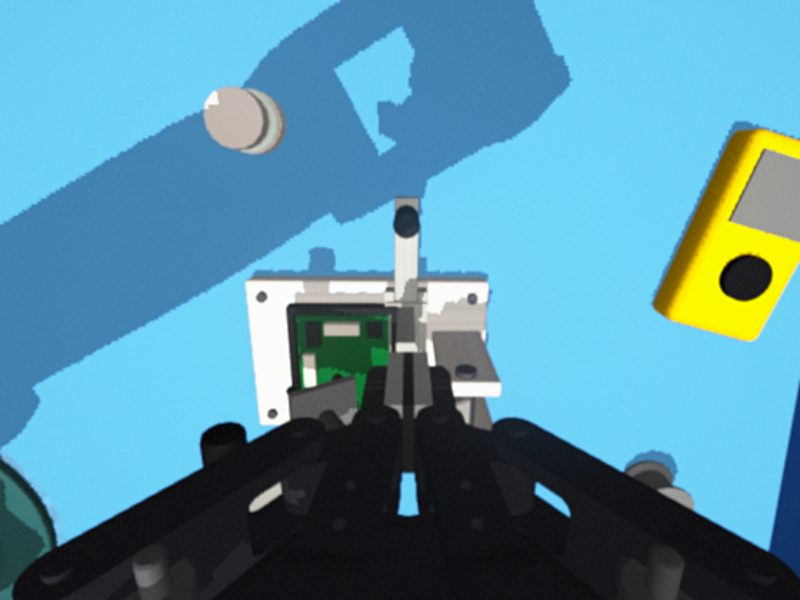

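The catch is out (knob at (406,222)). The bar's end is at about (223,435), matching my estimate of (217,433). Moving over the bar, then along its arc.

send_rows:
  increments:
    - [[-40, -38, 0], [0, 0, 0]]
    - [[-80, -75, 0], [0, 0, 0]]
    - [[-106, -99, 0], [0, 0, 0]]
    - [[-106, -99, 28], [0, 0, 0]]
    - [[-106, -99, 28], [0, 0, 0]]

```text
time_s: 10.92
tcp_pos: [0.4541, 0.1782, 0.2267]
tool_rot: [-0.001, 0.74, 0.672, -0.002]
wrist_force: [-0.5, 0.6, 0.3]
grip_width: 0.0
finger_force: 0.0
```

send_rows:
  increments:
    - [[0, 0, 12], [0, 0, 0]]
    - [[0, 0, 20], [0, 0, 0]]
    - [[0, -5, 27], [0, 0, 0]]
    - [[0, -9, 34], [0, 0, 0]]
    - [[0, -13, 42], [0, 0, 0]]

```text
time_s: 11.55
tcp_pos: [0.4418, 0.1801, 0.1872]
tool_rot: [-0.0, 0.74, 0.672, 0.0]
wrist_force: [-2.4, 1.9, 4.3]
grip_width: 0.0001
finger_force: 2.2
```

Force of about 4 N: the arm is moving. Continuing.

send_rows:
  increments:
    - [[0, -4, 11], [0, 0, 0]]
    - [[0, -8, 22], [0, 0, 0]]
    - [[0, -12, 34], [0, 0, 0]]
    - [[0, -14, 45], [0, 0, 0]]
    - [[0, -16, 56], [0, 0, 0]]

```text
time_s: 12.18
tcp_pos: [0.4261, 0.1814, 0.1305]
tool_rot: [0.0, 0.74, 0.672, -0.0]
wrist_force: [-0.8, 0.9, 2.8]
grip_width: 0.0001
finger_force: 1.5
```

send_rows:
  increments:
    - [[0, -1, 8], [0, 0, 0]]
    - [[0, -1, 14], [0, 0, 0]]
    - [[0, -1, 16], [0, 0, 0]]
    - [[0, -1, 16], [0, 0, 0]]

```text
time_s: 12.68
tcp_pos: [0.4255, 0.1815, 0.1165]
tool_rot: [0.0, 0.74, 0.672, 0.0]
wrist_force: [-8.7, -3.1, 16.1]
grip_width: -0.0001
finger_force: 8.2
```

send_rows:
  increments:
    - [[0, 0, 1], [0, 0, 0]]
    - [[0, 0, 2], [0, 0, 0]]
    - [[0, 0, 2], [0, 0, 0]]

```text
time_s: 13.05
tcp_pos: [0.4257, 0.1815, 0.1161]
tool_rot: [0.0, 0.74, 0.672, 0.001]
wrist_force: [-17.8, -5.7, 34.8]
grip_width: 0.0
finger_force: 17.3
```

send_rows:
  increments:
    - [[0, 0, -5], [0, 0, 0]]
    - [[0, 0, -30], [0, 0, 0]]
    - [[0, 0, -80], [0, 0, 0]]
    - [[0, 0, -130], [0, 0, 0]]
    - [[0, 0, -180], [0, 0, 0]]

```text
time_s: 13.68
tcp_pos: [0.4253, 0.1813, 0.2947]
tool_rot: [0.0, 0.74, 0.672, 0.0]
wrist_force: [0.4, 0.1, -0.3]
grip_width: 0.0001
finger_force: 0.0
```

send_rows:
  increments:
    - [[-50, 0, 0], [0, 0, 0]]
    - [[-100, 0, 0], [0, 0, 0]]
    - [[-140, 0, 0], [0, 0, 0]]
    - [[-140, 0, 0], [0, 0, 0]]

```text
time_s: 14.18
tcp_pos: [0.4119, 0.0401, 0.2933]
tool_rot: [0.0, 0.741, 0.671, 0.0]
wrist_force: [-0.4, 0.4, -0.2]
grip_width: -0.0003
finger_force: 0.0
```

```bash
python3 - <<'E'
from h import *
save('scene','scene3'); save('top','top3'); p,r,s=cur(); print(p,s['wrist_force'],s['time_s'])
a=np.load('pics/scene3.npz')['frame'][140:270,255:415,::-1]; b=np.load('pics/top3.npz')['frame'][160:280,160:308,::-1]
cv2.imwrite('pics/crop3.png',np.hstack([cv2.resize(a,(400,325),interpolation=2),cv2.resize(b,(400,325),interpolation=2)]))
E
```

```text
[0.41204085 0.04198022 0.29321731] [ 0.56417432 -0.22865899 -0.36867105] 14.275
```

View pics/crop3.png

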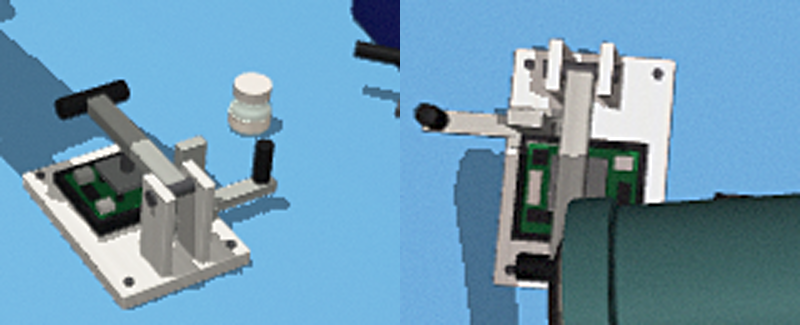

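The picture shows the arm level on the board (bar at about (93,99) in the left half) and the knob still out at (263,160). The bar hit a firm stop at the expected height, and the robot is clear.

```bash
python3 - <<'E'
from h import *
print(job.sign_off())
E
```

```text
the job is handed in; nothing more can be done
None
```

I slid the loaded press's catch out to its end stop, then pushed the arm down to its stop on the board; the last picture shows both still so with the robot clear, and I handed the job in at about 14 s (no verdict was returned).

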